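# Rack the last two pinions and close up the row

## Robot

A 6-joint arm with a two-finger parallel gripper is mounted at the origin on a cart in front of the work surface, level with it; the furniture and walls round the work are solid. World frame = base frame: x ahead of the robot, y to its left, z up, the work surface at z = 0. Lengths are in m, angles in rad, forces in N, time in s.
With the tool pointing down it reaches from about 0.3 to 0.775 m from the base axis. Payload 14.6 kg.
Tool frame: the origin (TCP) lies midway between the tips of the shut fingers; the grasp point (between the pads) lies 19 mm behind it (ctrl.pinch_z is the z of the grasp point in the tool frame, in m); z points along the fingers, y is the line along which they close (so a half turn about z gives the same grasp; the last joint's range is limited). The gripper opens to 94 mm and grips with 3 to 60 N. Pads are 16 mm wide; open, the fingers measure 119 mm over their backs; the gripper's body (75 mm by 177 mm) begins 78 mm behind the grasp point.
Start: joints at [-1.292, 0.3, 1.521, -0, 1.321, -0.067], TCP at [0.186, -0.517, 0.205] pointing down, gripper open.
Joint ranges: [-3.03, 3.03], [-0.79, 2.21], [0.23, 2.52], [-1.04, 4.18], [0, 3.07], [-2.55, 2.55]. Speed limits (rad/s): [2.22, 2.22, 2.57, 3.14, 3.14, 3.14].

## Interface

Orientations are given as [roll, pitch, yaw] about the fixed x, y, z axes, in that order (R = Rz(yaw) Ry(pitch) Rx(roll)).
In Python, from station import ctrl, camera, ticket gives the robot as it stands. The module is installed in compiled form; this text tells all that it offers.
- The arm moves only by the shell command python3 -m inch 'ROWS' [FORCE]. ROWS is text: rows parted by semicolons, each of 7 numbers parted by spaces: the opening, from -1 (shut) to 1 (fully open), then the shift along the tool's x, y, z in units of 0.03 m (1.0 is 0.03 m), then the turn, a rotation vector about the tool's x, y, z in units of 10 degrees (1.0 is 10 degrees). In form: grip dx dy dz rx ry rz; .... A call has 1 to 10 rows; each row shifts and turns the commanded pose from where the row before left it, along the tool's axes as they then stand; what a row does not reach is not made up. A row lasts 1/8 s, in which the tool goes at most 62.5 mm and 10.7 degrees, less where a joint would pass 70% of its speed; a pose out of reach is approached as far as the arm can. A call with a number of a shift or a turn outside -1 to 1 is refused whole. A call with a gripper value outside its range is refused whole. The fingers move at their own pace and stop on an object; FORCE is the grip in N (left out, the last holds). Time passes only in rows, so rows that do not move let the fingers close. It gives the time, the measured TCP pose, the force, the opening and the grip force at its end, in the units of the state.
- ctrl.get_obs(): the state, without advancing time (a new reading comes with each control period).
- camera(name): name is "side" or "top"; returns a dict with "img" (480x640x3 uint8, blue, green, red), "range_z" (480x640 float32, m along the optical axis (not along the pixel's ray), 0 where there is no reading), "intrinsics" (3x3 intrinsics, pixels), "view" (4x4, takes a point from world to camera coordinates). Camera axes: x right, y down, z forward; pixel columns grow to the right and rows downward; lengths in m; the calibration is good to about 2 mm. A picture is of the moment at which its call begins.
- ticket.hand_in(): hands the job in; it is judged then, once.
The state is a dict: "time_s": time; "qpos": joint angles; "joint_vel": joint speeds; "tau": joint torques, N m; "ee_pos": TCP position; "eef_rot": TCP orientation; "force": force on the tool from outside, world axes, zero at the start; "moment": the same for the moment, N m; "grip_width": finger opening in m; "grip_force": force on a finger pad.
Only numpy, scipy, OpenCV 4.12 (cv2) and the standard library are available. Lean on these libraries where they do the work, as an engineer would, in place of code of your own. Each camera call takes 0.05 s, during which the arm holds its last target. There are 200 camera calls.

## Task

Set the two dark pinions that stand on the bench onto the rack's sloping shelf, next to the two already there, so that all four stand flat in one neat row against the front lip. Close the row up with the yellow sliding stop, so that no gaps are left between the fixed end, the pinions and the stop. Do not disturb the things on the upper tier or the standing black plug gauge.

Things in the scene. Friction and masses are not known exactly. Their poses are not given: they have to be found in the camera images.
- rack: bench rack of aluminium profile, about 190 deep, 362 wide, 292 high, with a white bed sloping up at 30 degrees away from the robot and a blue upper tier over it; origin at the middle of its footprint on the bench, x away from the robot, y along the rack. Its place and yaw vary
- bed: white sloping shelf of the rack, 135 up the slope by 320 along the row. Origin: on its surface in the corner of front lip and blue fixed end (at the robot's right). x up the slope, y along the row to the left, z out of the bed, leaning 30 degrees to the robot. Lip: x -4 to 0, 10 high. Fixed end: y -6 to 0, x -4 to 96, 46 high. A 10 mm guide rod runs along the row at x 117, z 20
- tier_edge (a point): middle of the upper tier's front rim, on its top (247 above the bench). The tier is 320 wide, its underside at 236 (side ears down to 220). The edge hangs plumb over the row, so a hand cannot come straight down on the row: it has to lean with the bed, coming in along the bed's -z
- stop (a joint): yellow sliding stop, the movable left end of the row; stiff (2.5 N), stays where it is left. Value (m): how much farther than 232 mm its face is from the fixed end; 0 = four pinions packed tight (within 2 mm), positive = open, up to 0.064. Its plate is 6 thick, 48 high, from x = 4 to 98 of the bed frame
- stop_grip (a point): middle of the gripping part of the sliding stop's black grip fin: 14 mm thick along the row, 34 mm wide along the slope, from 43 to 95 mm above the bed; this point is 78 mm above the bed, on the fin's mid-plane, 7 mm behind the stop's face. Axes as those of the bed.
- pinion_1: dark toothed pinion standing on the bench, 58 mm across the teeth, 50 mm high, 0.5 kg; origin at the centre of its underside, z its axis
- pinion_2: another pinion of the same kind standing on the bench (same size and origin)
- racked_1: pinion of the same kind, already on the bed at the fixed end (same size and origin; z square to the bed)
- racked_2: pinion of the same kind, already on the bed, the second from the fixed end
- ring_gauge: bright steel ring gauge lying on the upper tier, 60 mm across, 18 mm high; leave it
- bronze_gear: bronze-brown gear lying on the upper tier, 68 mm across, 16 mm high; leave it
- plug_gauge: black plug gauge standing on the bench, 28 mm across, 100 mm high, origin at its foot; leave it
Things that resemble listed ones, but are neither listed nor needed, are in the scene too. Leave any purple, red or turquoise look-alike of the pinion_2 alone.

How it is judged:
By the outcome, as a careful person would: the job done as asked, in the order asked, and still so for the second after the job is handed in, with the robot touching nothing.
It also fails if it takes over 61 s, if anything falls off the work surface, if the arm or the gripper's body presses on something with over 40 N, if the wrist force passes 120 N, or if a joint passes its speed limit or range.

## Working session

There is one attempt and no reset: what is moved stays moved. The work goes in short steps, Python scripts to look and compute and a shell command to move; the robot and the scene stay as the last step left them, time stands still between calls to the robot, and variables do not carry over. Pictures are saved under pics/ and viewed, at most 10 in all, crops included, and the job is handed in when it is done.

```bash
ls; mkdir -p pics
python3 - <<'E'
from station import ctrl,camera
import cv2,numpy as np
o=ctrl.get_obs();print(o, ctrl.pinch_z)
for n in("side","top"):
    c=camera(n);cv2.imwrite(f"pics/{n}0.png",c["img"]);np.savez(f"{n}0.npz",**c);print(c["intrinsics"],c["view"])
E
```

```text
pics
{'time_s': 0.0, 'qpos': array([-1.29155425e+00,  3.00506104e-01,  1.52156814e+00, -1.96082640e-05,
        1.32069544e+00, -6.66021311e-02]), 'joint_vel': array([ 0.00158573, -0.00245273,  0.00049594,  0.0005193 ,  0.00163579,
        0.00038358]), 'tau': array([ 3.95545110e-03, -5.31799042e+01, -3.52732301e+01,  7.10448856e-02,
        2.44151638e-02, -7.27156839e-05]), 'ee_pos': array([ 0.18636525, -0.51718943,  0.2048726 ]), 'eef_rot': array([-3.14041697e+00, -5.93842554e-05,  3.45849042e-01]), 'force': array([ 0.08043211, -0.02115354,  0.01405377]), 'moment': array([ 0.01755519, -0.02197674,  0.00174712]), 'grip_force': 0.0, 'grip_width': 0.09374548220352849} -0.0188
[[584.38022484   0.         314.17113819]
 [  0.         584.38022484 234.94505399]
 [  0.           0.           1.        ]] [[-9.32748009e-01 -3.60527994e-01 -8.47341560e-04  5.13257491e-01]
 [-1.57226051e-01  4.08883634e-01 -8.98940567e-01  1.88175216e-01]
 [ 3.24439703e-01 -8.38351800e-01 -4.38069788e-01  1.43082364e+00]
 [ 0.00000000e+00  0.00000000e+00  0.00000000e+00  1.00000000e+00]]
[[518.48045842   0.         317.63119602]
 [  0.         518.48045842 230.25630885]
 [  0.           0.           1.        ]] [[ 2.34924544e-02 -9.99709290e-01  5.42595498e-03  6.86262290e-02]
 [-9.79610005e-01 -2.41026977e-02 -1.99457510e-01  5.52511232e-01]
 [ 1.99530305e-01 -6.29573344e-04 -9.79891454e-01  1.38253464e+00]
 [ 0.00000000e+00  0.00000000e+00  0.00000000e+00  1.00000000e+00]]
```

View pics/side0.png

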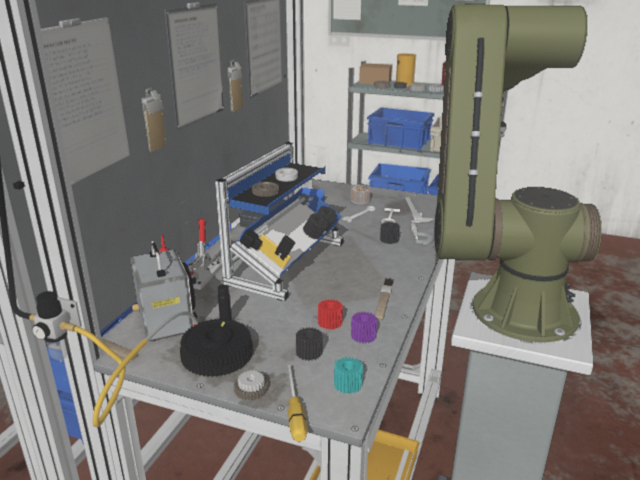

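View pics/top0.png

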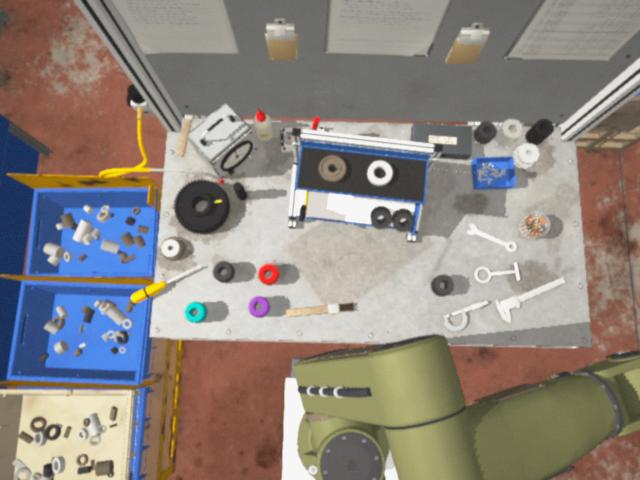

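Top view: pinions at (224,272) and (442,285), racked ones at (381,216) and (402,218), stop at about (304,207), plug at (240,190). Side view: pinions at (309,344) and (390,232).

```bash
cat > h.py <<'E'
import numpy as np,cv2
def cloud(c):
    K,V=c["intrinsics"],c["view"];z=c["range_z"].astype(float);v,u=np.mgrid[:480,:640]
    P=np.stack([(u-K[0,2])/K[0,0]*z,(v-K[1,2])/K[1,1]*z,z],-1)
    W=(P-V[:3,3])@V[:3,:3]; W[z==0]=np.nan
    return W
def load(n): return dict(np.load(n))
def proj(c,p):
    q=c["view"][:3,:3]@np.asarray(p)+c["view"][:3,3];q=c["intrinsics"]@q;return q[:2]/q[2]
def ray(c,u,z):
    R=c["view"][:3,:3];o=-R.T@c["view"][:3,3];d=R.T@np.linalg.inv(c["intrinsics"])@np.array([u[0],u[1],1.]);return o+d*(z-o[2])/d[2]
E
python3 - <<'E'
from h import *
T,S=load("top0.npz"),load("side0.npz");WT,WS=cloud(T),cloud(S)
for nm,s,s2 in(("L",(224,272),(309,344)),("R",(442,285),(390,232))):
    for W,(u,v),n in((WT,s,"top"),(WS,s2,"side")):
        p=W[v-25:v+25,u-25:u+25].reshape(-1,3);p=p[np.isfinite(p[:,0])]
        q=p[(p[:,2]>.03)]; t=q[q[:,2]>.046]
        (c,r)=cv2.minEnclosingCircle(q[:,:2].astype(np.float32)); print(nm,n,len(q),"z",np.median(t[:,2]),"c",c,r, t[:,:2].min(0),t[:,:2].max(0))
# bed white plane, top
hsv=cv2.cvtColor(T["img"],cv2.COLOR_BGR2HSV)
reg=np.zeros((480,640),bool);reg[190:228,312:368]=1
m=reg&(hsv[...,2]>215)&(hsv[...,1]<30)
p=WT[m];p=p[np.isfinite(p[:,0])]; c=np.median(p,0)
for _ in range(4):
    n=np.linalg.svd(p-p.mean(0),full_matrices=False)[2][2];n*=np.sign(n[2]);d=(p-p.mean(0))@n;p=p[abs(d)<2.5*d.std()+1e-4]
print("plane",n,p.mean(0),len(p),d.std(),"tilt",np.degrees(np.arccos(n[2])),"yaw",np.degrees(np.arctan2(-n[1],-n[0])))
print(np.nanmedian(WT[150:190,300:430][...,2]))
im=cv2.resize(T["img"][125:245,280:440],(800,600),interpolation=cv2.INTER_CUBIC);cv2.imwrite("pics/rt.png",im)
im=cv2.resize(S["img"][140:305,200:365],(600,600),interpolation=cv2.INTER_CUBIC);cv2.imwrite("pics/rs.png",im)
E
```

```text
L top 283 z 0.04972770788867497 c (0.43168431520462036, 0.341300368309021) 0.02949674427509308 [0.40391589 0.31373954] [0.4594403  0.36876017]
L side 499 z 0.05013664192884938 c (0.4326478838920593, 0.3404727876186371) 0.031425803899765015 [0.40316242 0.31229972] [0.4592126  0.37136998]
R top 299 z 0.04956631639932094 c (0.4089803099632263, -0.26582297682762146) 0.029494531452655792 [ 0.38048545 -0.29363868] [ 0.43816684 -0.23665856]
R side 224 z 0.05017815433514282 c (0.40777209401130676, -0.26426103711128235) 0.03127080947160721 [ 0.37847187 -0.29460495] [ 0.43462521 -0.23623561]
plane [-0.50162475  0.04505869  0.86391106] [0.61255724 0.02186849 0.07792843] 1334 0.0027732654304442484 tilt 30.241405452699865 yaw -5.132846407243367
0.24032608091885202
```

View pics/rt.png

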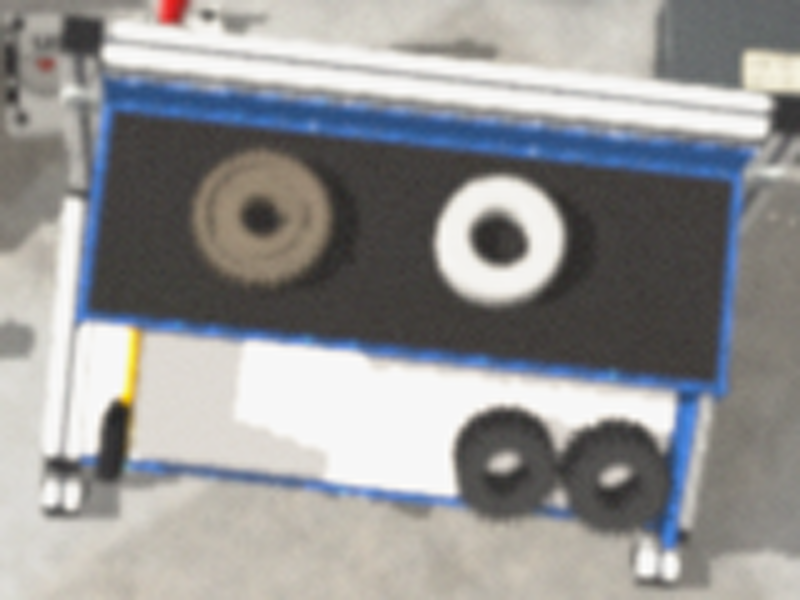

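View pics/rs.png

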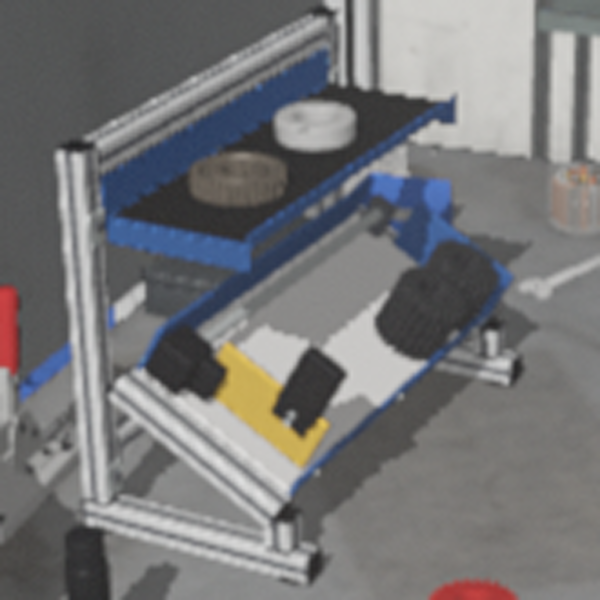

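```bash
cat >> h.py <<'E'
from scipy.spatial.transform import Rotation as Ro
def bedR(psi): return Ro.from_euler("ZY",[psi,-30],degrees=True).as_matrix() # cols: x up slope,y,z
E
python3 - <<'E'
from h import *
T,S=load("top0.npz"),load("side0.npz");WT,WS=cloud(T),cloud(S)
hsv=cv2.cvtColor(T["img"],cv2.COLOR_BGR2HSV)
# tier front rim: bottom-most dark->white transition per column -> blue mask
bl=(hsv[...,0]>100)&(hsv[...,0]<125)&(hsv[...,1]>110)
pts=[]
for u in range(302,420):
    e=189+(u-296)*0.1085; v=[v for v in range(int(e)-4,int(e)+6) if bl[v,u]]
    if v: pts.append(ray(T,(u,np.mean(v)),.245))
pts=np.array(pts);l=cv2.fitLine(pts[:,:2].astype(np.float32),cv2.DIST_HUBER,0,.01,.01).ravel();print("rim",len(pts),l,np.degrees(np.arctan(-l[0]/l[1])))
lp=[]
for u in range(320,372):
    v=[v for v in range(212,232) if bl[v,u]]
    if v: lp.append(WT[int(np.mean(v)),u])
lp=np.array(lp);lp=lp[np.isfinite(lp[:,0])];l2=cv2.fitLine(lp[:,:2].astype(np.float32),cv2.DIST_HUBER,0,.01,.01).ravel();print("lip",l2,np.degrees(np.arctan(-l2[0]/l2[1])),np.median(lp[:,2]))
psi=np.degrees(np.arctan(-l[0]/l[1]))
R=bedR(psi)
m=np.zeros((480,640),bool);m[190:228,312:368]=1;m&=(hsv[...,2]>190)&(hsv[...,1]<30)
off=np.nanmedian(WT[m]@R[:,2]); print("plane off",off)
for n,W,b in(("top",WT,(200,235,365,418)),("side",WS,(195,245,300,345))):
    p=W[b[0]:b[1],b[2]:b[3]].reshape(-1,3);p=p[np.isfinite(p[:,0])]@R-[0,0,off]
    q=p[(p[:,2]>.035)&(p[:,2]<.054)];t=q[q[:,2]>.046];print(n,len(q),len(t),"ztop",np.median(t[:,2]),"x",np.percentile(q[:,0],[0,1,99,100]),"y",np.percentile(q[:,1],[0,1,99,100]),"tx",np.percentile(t[:,0],[1,99]),"ty",np.percentile(t[:,1],[1,99]))
for n,W,b in(("top",WT,(195,225,296,312)),("side",WS,(230,275,260,300))):
    p=W[b[0]:b[1],b[2]:b[3]].reshape(-1,3);p=p[np.isfinite(p[:,0])]@R-[0,0,off]
    q=p[(p[:,2]>.055)&(p[:,2]<.1)];print("fin",n,len(q),"z",q[:,2].max(),"x",np.percentile(q[:,0],[2,98]),"y",np.percentile(q[:,1],[2,50,98]))
hs=cv2.cvtColor(S["img"],cv2.COLOR_BGR2HSV);y=(hs[...,0]>18)&(hs[...,0]<30)&(hs[...,1]>130);y[:225]=0;y[275:]=0;y[:,:245]=0;y[:,300:]=0
p=WS[y];p=p[np.isfinite(p[:,0])]@R-[0,0,off];print("yellow",len(p),np.percentile(p,[2,50,98],axis=0))
E
```

```text
rim 116 [ 0.09522004  0.9954563   0.6025732  -0.0216352 ] -5.4639845
lip [ 0.09509473  0.9954682   0.5697932  -0.02900202] -5.456772 0.0684612654399197
plane off -0.23670292566336487
top 634 458 ztop 0.049802926010973594 x [0.52560017 0.53006903 0.59535591 0.60724051] y [-0.1268855  -0.1254137  -0.00547892 -0.00227278] tx [0.53254564 0.58488683] ty [-0.12506681 -0.00739345]
side 528 320 ztop 0.050824514824765035 x [0.52405313 0.52758225 0.62243582 0.64021312] y [-0.1327396  -0.13011174 -0.00389288 -0.00051215] tx [0.52859396 0.6113866 ] ty [-0.1275918 -0.0053108]
fin top 90 z 0.09971498386480848 x [0.54266801 0.57522983] y [0.17143532 0.17794557 0.18573475]
fin side 218 z 0.0988018915778531 x [0.53983986 0.57248884] y [0.17354534 0.18253485 0.1878854 ]
yellow 341 [[0.53467236 0.1701573  0.00632177]
 [0.58380191 0.17508719 0.02570946]
 [0.620685   0.18009179 0.04783764]]
```

Run:
```python
from h import *
T,S=load("top0.npz"),load("side0.npz");WT,WS=cloud(T),cloud(S)
R=bedR(-5.46);off=-.2367
h=cv2.cvtColor(T["img"],cv2.COLOR_BGR2HSV)
bl=(h[...,0]>100)&(h[...,0]<125)&(h[...,1]>110)
for n,W,C,b in(("top",WT,T,(200,235,365,415)),("side",WS,S,(195,245,300,345))):
    p=W[b[0]:b[1],b[2]:b[3]].reshape(-1,3);g=C["img"][b[0]:b[1],b[2]:b[3]].reshape(-1,3).max(1)
    k=np.isfinite(p[:,0])&(g<120);p=p[k]@R-[0,0,off];t=p[(p[:,2]>.046)&(p[:,2]<.054)]
    for lo,hi in((-.2,-.0665),(-.0665,.1)):
        q=t[(t[:,1]>lo)&(t[:,1]<hi)];print(n,len(q),cv2.minEnclosingCircle(q[:,:2].astype(np.float32)),np.median(q,0))
reg=np.zeros_like(bl);reg[200:240,318:372]=1
p=WT[bl&reg];p=p[np.isfinite(p[:,0])]@R-[0,0,off];print("lip",len(p),np.percentile(p[:,0],[5,50,95]),np.percentile(p[:,2],[5,50,95]))
reg=np.zeros_like(bl);reg[204:233,410:422]=1
p=WT[bl&reg];p=p[np.isfinite(p[:,0])]@R-[0,0,off];p=p[p[:,2]>.03];print("end",len(p),np.percentile(p,[5,50,95],axis=0))
```

```text
top 194 ((0.5593655109405518, -0.0911436378955841), 0.02713264524936676) [ 0.55957455 -0.09270418  0.04987859]
top 198 ((0.560573399066925, -0.03500480204820633), 0.03124718926846981) [ 0.56018313 -0.03146635  0.05009624]
side 136 ((0.5736715793609619, -0.1003812924027443), 0.049333568662405014) [ 0.55438826 -0.090045    0.05118905]
side 158 ((0.5574867725372314, -0.034966349601745605), 0.033075474202632904) [ 0.55635789 -0.03076978  0.05088638]
lip 14 [0.52556831 0.5279722  0.52909754] [0.00552513 0.01108775 0.01619849]
end 77 [[ 0.53359058 -0.12449578  0.03185508]
 [ 0.57063592 -0.12137777  0.04447726]
 [ 0.60592779 -0.11986344  0.05073789]]
```

```bash
cat > to.py <<'E'
# usage: to.py world x y z tilt | to.py bed x y z tilt : shift (units) of the TCP in current tool axes, and turn; frame: bed coords (mm)
import sys,numpy as np
from station import ctrl
from h import *
f=sys.argv[1];p=np.array([float(a) for a in sys.argv[2:5]])/1000;tilt=float(sys.argv[5])
R=bedR(-5.46);O=R@np.array([.530,-.1195,-.2367])
tgt=O+R@p if f=="bed" else p
Rt=Ro.from_euler("ZYX",[-5.46,-tilt,180],degrees=True).as_matrix()
o=ctrl.get_obs();r=o["eef_rot"];Rc=Ro.from_euler("xyz",r).as_matrix()
print("turn",np.round(Ro.from_matrix(Rc.T@Rt).as_rotvec(degrees=True)/10,2),"shift cur",np.round(Rc.T@(tgt-o["ee_pos"])/.03,2),"shift after turn",np.round(Rt.T@(tgt-o["ee_pos"])/.03,2))
print("bed mm",np.round(R.T@(o["ee_pos"]-O)*1000,1),"t",o["time_s"],"F",np.round(o["force"],1),"w",o["grip_width"],"gf",o["grip_force"])
E
python3 to.py world 408.5 -265.2 90 0
python3 -m inch '1 0 0 0 0 0 .85;1 0 0 0 0 0 .85;1 0 0 0 0 0 .83' 30; python3 to.py world 408.5 -265.2 90 0
```

```text
turn [-0.01  0.    2.53] shift cur [ 9.81 -5.39  3.84] shift after turn [ 6.57 -9.07  3.83]
bed mm [-224.2 -377.6  296.8] t 0.1 F [-0.1  0.1 -0.9] w 0.09432083414744397 gf 0.0
time_s: 0.48
ee_pos: [0.1864, -0.5173, 0.2051]
eef_rot: [-3.141, 0.0, -0.101]
force: [-0.2, 0.4, -0.2]
grip_width: 0.094
grip_force: 0.0
turn [-0.    0.   -0.03] shift cur [ 6.52 -9.1   3.84] shift after turn [ 6.57 -9.07  3.84]
bed mm [-224.2 -377.7  297. ] t 0.475 F [-0.2  0.4 -0.2] w 0.09403430026469174 gf 0.0
```

```bash
python3 -m inch '1 .66 -.91 .38 0 0 0;1 .66 -.91 .38 0 0 0;1 .66 -.91 .38 0 0 0;1 .66 -.91 .38 0 0 0;1 .66 -.91 .38 0 0 0;1 .66 -.91 .38 0 0 0;1 .66 -.91 .38 0 0 0;1 .66 -.91 .38 0 0 0;1 .66 -.91 .38 0 0 0;1 .63 -.88 .4 0 0 0';python3 -m inch '1 0 0 0 0 0 0';python3 to.py world 408.5 -265.2 9 0
```

```text
time_s: 1.72
ee_pos: [0.4092, -0.2644, 0.0903]
eef_rot: [-3.141, 0.0, -0.096]
force: [-0.1, 0.4, 0.2]
grip_width: 0.0938
grip_force: 0.0
time_s: 1.85
ee_pos: [0.409, -0.2639, 0.0899]
eef_rot: [-3.14, 0.002, -0.093]
force: [0.8, 0.0, 0.1]
grip_width: 0.0941
grip_force: 0.0
turn [-0.01  0.01  0.01] shift cur [-0.01  0.05  2.7 ] shift after turn [-0.01  0.04  2.7 ]
bed mm [-110.7 -104.3   98.4] t 1.85 F [0.8 0.  0.1] w 0.0940886088025358 gf 0.0
```

```bash
python3 -m inch '1 0 .04 .7 0 0 0;1 0 0 .7 0 0 0;1 0 0 .7 0 0 0;1 0 0 .6 0 0 0;-1 0 0 0 0 0 0;-1 0 0 0 0 0 0;-1 0 0 0 0 0 0;-1 0 0 0 0 0 0;-1 0 0 0 0 0 0' 30;python3 -m inch '-1 0 0 -.8 0 0 0;-1 0 0 -1 0 0 0;-1 0 0 -1 0 0 0;-1 0 0 -1 0 0 0;-1 0 0 -1 0 0 0;-1 0 0 -1 0 0 0;-1 0 0 -1 0 0 0'; python3 to.py bed 29 170 90 30;python3 - <<'E'
from station import camera
import cv2,numpy as np
for n in("side","top"):
    c=camera(n);np.savez(f"{n}1.npz",**c)
    if n=="side": cv2.imwrite("pics/s1.png",c["img"][100:400,200:600])
E
```

```text
time_s: 2.98
ee_pos: [0.4087, -0.2668, 0.0104]
eef_rot: [3.141, -0.001, -0.096]
force: [-1.4, -0.2, 7.2]
grip_width: 0.0568
grip_force: 30.0
time_s: 3.85
ee_pos: [0.4082, -0.2663, 0.2143]
eef_rot: [-3.141, 0.001, -0.096]
force: [1.2, -0.1, -4.6]
grip_width: 0.0571
grip_force: 29.9
turn [-0.    3.01 -0.  ] shift cur [ 4.19 -9.22  2.06] shift after turn [ 2.6  -9.22  3.88]
bed mm [ -49.  -106.7  206.5] t 3.85 F [ 1.2 -0.1 -4.6] w 0.05705751462019749 gf 29.93453809474886
```

View pics/s1.png

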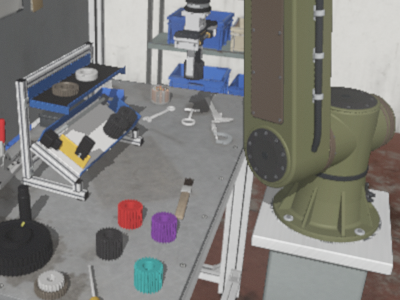

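The pinion is held in the gripper (about (195,75) in the crop), clear of everything.

```bash
python3 -m inch '-1 0 0 0 0 1 0;-1 0 0 0 0 1 0;-1 0 0 0 0 1 0;-1 0 0 0 0 0 0'; python3 to.py bed 30 163 100 30;  python3 -m inch '-1 .26 -.9 .35 0 0 0;-1 .26 -.9 .35 0 0 0;-1 .26 -.9 .35 0 0 0;-1 .26 -.9 .35 0 0 0;-1 .26 -.9 .35 0 0 0;-1 .26 -.9 .35 0 0 0;-1 .26 -.9 .35 0 0 0;-1 .26 -.9 .35 0 0 0;-1 .26 -.9 .35 0 0 0;-1 .26 -.9 .35 0 0 0'; python3 -m inch '-1 0 0 0 0 0 0;-1 0 0 0 0 0 0';python3 to.py bed 30 163 14 30
```

```text
time_s: 4.45
ee_pos: [0.4065, -0.2661, 0.2115]
eef_rot: [-3.139, -0.521, -0.1]
force: [-0.0, 0.0, -4.5]
grip_width: 0.0567
grip_force: 29.9
turn [-0.    0.02 -0.02] shift cur [ 2.7  -9.    3.49] shift after turn [ 2.73 -8.99  3.5 ]
bed mm [ -51.8 -106.7  204.9] t 4.45 F [-0.   0.  -4.5] w 0.05671409445492551 gf 29.936970134076546
time_s: 5.7
ee_pos: [0.5545, -0.008, 0.1608]
eef_rot: [3.14, -0.521, -0.095]
force: [-0.8, -1.0, -4.0]
grip_width: 0.0571
grip_force: 29.9
time_s: 5.95
ee_pos: [0.5538, -0.0092, 0.1613]
eef_rot: [3.141, -0.522, -0.095]
force: [-0.2, -1.5, -4.6]
grip_width: 0.0573
grip_force: 29.9
turn [0.   0.01 0.  ] shift cur [ 0.05 -0.    2.88] shift after turn [0.04 0.   2.88]
bed mm [ 28.8 163.  100.3] t 5.95 F [-0.2 -1.5 -4.6] w 0.05734931319753753 gf 29.936986152242753
```

```bash
python3 -m inch '-1 .1 0 .7 0 0 0;-1 0 0 .7 0 0 0;-1 0 0 .7 0 0 0;-1 0 0 .5 0 0 0;-1 0 0 0 0 0 0'; for i in 1; do python3 to.py bed 32 163 12 30; done; python3 -m inch '-1 0 0 .07 0 0 0;-1 0 0 0 0 0 0'; python3 to.py bed 32 163 12 30
```

```text
time_s: 6.58
ee_pos: [0.595, -0.0137, 0.095]
eef_rot: [3.141, -0.522, -0.096]
force: [0.5, -0.5, -3.3]
grip_width: 0.0569
grip_force: 29.9
turn [ 0.    0.01 -0.01] shift cur [ 0.02 -0.02  0.34] shift after turn [ 0.01 -0.02  0.34]
bed mm [ 31.6 162.5  22.1] t 6.575 F [ 0.5 -0.5 -3.3] w 0.056910010511956266 gf 29.937121052425937
time_s: 6.82
ee_pos: [0.5964, -0.0135, 0.0946]
eef_rot: [3.142, -0.524, -0.096]
force: [0.7, 0.8, -3.8]
grip_width: 0.0574
grip_force: 29.9
turn [ 0. -0. -0.] shift cur [-0.02 -0.01  0.31] shift after turn [-0.02 -0.01  0.31]
bed mm [ 32.5 162.8  21.2] t 6.825 F [ 0.7  0.8 -3.8] w 0.05739256373165192 gf 29.936997632175917
```

```bash
python3 -m inch '-1 0 0 .12 0 0 0;-1 0 0 .08 0 0 0;-1 0 0 0 0 0 0' | grep force:; python3 to.py bed 32 163 12 30; python3 -m inch '-1 0 0 .06 0 0 0;-1 0 0 0 0 0 0'| grep force:; python3 to.py bed 32 163 12 30;python3 -m inch '-1 0 0 .06 0 0 0;-1 0 0 0 0 0 0'| grep force:; python3 to.py bed 32 163 12 30
```

```text
force: [0.1, -0.5, -3.7]
grip_force: 29.9
turn [ 0.  0. -0.] shift cur [-0.   -0.    0.08] shift after turn [-0.   -0.    0.08]
bed mm [ 32.  162.9  14.5] t 7.2 F [ 0.1 -0.5 -3.7] w 0.05689148940271385 gf 29.93683306965977
force: [0.7, -0.4, -4.7]
grip_force: 29.9
turn [ 0.  0. -0.] shift cur [-0.   -0.    0.03] shift after turn [-0.   -0.    0.03]
bed mm [ 32.1 162.9  12.8] t 7.45 F [ 0.7 -0.4 -4.7] w 0.056985691571289646 gf 29.936807976991986
force: [-2.6, 0.5, 0.4]
grip_force: 30.0
turn [ 0. -0. -0.] shift cur [-0.01 -0.   -0.03] shift after turn [-0.01 -0.   -0.03]
bed mm [ 32.3 162.9  11.2] t 7.7 F [-2.6  0.5  0.4] w 0.05668319122359984 gf 29.97060495283222
```

```bash
for k in 1 2; do :; done; python3 -m inch '-1 -.06 0 0 0 0 0;-1 0 0 0 0 0 0' | grep force:; python3 to.py bed 29 163 12 30; python3 -m inch '-1 -.06 0 0 0 0 0;-1 0 0 0 0 0 0' | grep force:; python3 to.py bed 29 163 12 30
```

```text
force: [-0.7, 0.8, 1.0]
grip_force: 30.0
turn [ 0. -0. -0.] shift cur [-0.06 -0.   -0.02] shift after turn [-0.06 -0.   -0.02]
bed mm [ 30.7 162.9  11.3] t 7.95 F [-0.7  0.8  1. ] w 0.057121830897179204 gf 29.965073201892665
force: [-0.8, -0.7, 1.5]
grip_force: 30.0
turn [ 0. -0. -0.] shift cur [ 0.01 -0.   -0.02] shift after turn [ 0.01 -0.   -0.02]
bed mm [ 28.8 162.9  11.3] t 8.2 F [-0.8 -0.7  1.5] w 0.05701305486890197 gf 29.973630984895863
```

```bash
python3 -m inch '-1 -.05 0 0 0 0 0;-1 0 0 0 0 0 0' | grep force:; python3 to.py bed 29 163 12 30; python3 -m inch '-1 -.05 0 0 0 0 0;-1 0 0 0 0 0 0' | grep force:; python3 to.py bed 29 163 12 30
```

```text
force: [-2.1, 1.0, 2.5]
grip_force: 30.0
turn [ 0. -0. -0.] shift cur [ 0.06 -0.   -0.02] shift after turn [ 0.06 -0.   -0.02]
bed mm [ 27.3 162.9  11.3] t 8.45 F [-2.1  1.   2.5] w 0.05714352020960984 gf 29.9809992518567
force: [5.1, 0.4, 2.5]
grip_force: 30.0
turn [ 0.   -0.01 -0.  ] shift cur [ 0.08 -0.   -0.02] shift after turn [ 0.08 -0.   -0.02]
bed mm [ 26.6 162.9  11.4] t 8.7 F [5.1 0.4 2.5] w 0.057067655141051415 gf 29.9514827310486
```

```bash
python3 -m inch '.34 0 0 0 0 0 0;.34 0 0 0 0 0 0;.34 0 0 0 0 0 0;.34 0 0 -.3 0 0 0;.34 0 0 -.7 0 0 0;.34 0 0 -.9 0 0 0;.34 0 0 -1 0 0 0;.34 0 0 -1 0 0 0;.34 0 0 0 0 0 0'; python3 to.py world 432.1 341 150 0
python3 - <<'E'
from station import camera
from h import *
c=camera("side");cv2.imwrite("pics/s2.png",cv2.resize(c["img"][140:305,180:400],(800,600)))
t=camera("top");np.savez("top2.npz",**t);np.savez("side2.npz",**c)
E
```

```text
time_s: 9.82
ee_pos: [0.5373, -0.0077, 0.1861]
eef_rot: [-3.141, -0.528, -0.096]
force: [0.4, -0.3, 0.4]
grip_width: 0.0629
grip_force: 0.0
turn [-0.   -3.02 -0.  ] shift cur [ -4.58 -11.23  -1.28] shift after turn [ -4.6  -11.24   1.2 ]
bed mm [ 26.8 163.  130.1] t 9.825 F [ 0.4 -0.3  0.4] w 0.06289006664013407 gf 0.0
```

View pics/s2.png

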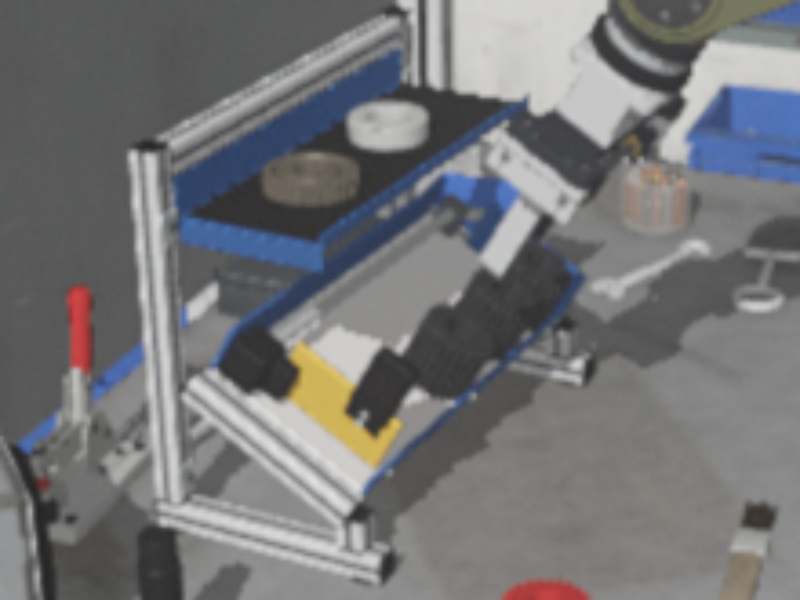

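The pinion stands flat on the bed at about (450,350), beside the racked ones; the hand is clear.

```bash
python3 -m inch '.34 -.6 -.6 -.3 0 0 0;.6 -.5 -1 -.1 0 0 0;.8 -.5 -1 -.1 0 0 0;.8 -.5 -1 -.1 0 0 0;.8 -.5 -1 -.1 0 0 0;.8 -.5 -1 -.1 0 0 0;.8 -.4 -1 -.1 0 0 0;.8 -.3 -1 -.1 0 0 0;.8 -.3 -1 -.1 0 0 0;.8 -.3 -1 -.1 0 0 0'|head -1;  python3 -m inch '.8 -.15 -.8 -.1 0 0 0;.8 0 -.8 0 0 -1 0;.8 0 0 0 0 -1 0;.8 0 0 0 0 -1 0;.8 0 0 0 0 0 0';python3 to.py world 432.1 341 9 0;python3 - <<'E'
from station import camera
from h import *
t=camera("top");np.savez("top3.npz",**t);W=cloud(t)
R=bedR(-5.46);O=R@np.array([.530,-.1195,-.2367])
h=t["img"].max(2)
p=(W-O)@R
k=(h<120)&(p[...,2]>.045)&(p[...,2]<.055)&(p[...,0]>-.01)&(p[...,0]<.075)&(p[...,1]>0)&(p[...,1]<.25)
q=p[k]*1000
for a,b in((0,57),(58.5,118),(125,200)):
    s=q[(q[:,1]>a)&(q[:,1]<b)];print(len(s),cv2.minEnclosingCircle(s[:,:2].astype(np.float32)),np.median(s,0))
k=(h<120)&(p[...,2]>.06)&(p[...,2]<.1)&(p[...,0]>-.01)&(p[...,0]<.075)&(p[...,1]>.25)&(p[...,1]<.33)
print("fin",k.sum(),np.percentile(p[k]*1000,[2,50,98],axis=0))
E
```

```text
time_s: 11.18
time_s: 11.8
ee_pos: [0.4486, 0.3173, 0.1647]
eef_rot: [-3.129, 0.047, -0.057]
force: [-0.8, -0.2, -0.4]
grip_width: 0.0845
grip_force: 0.0
turn [-0.07  0.27  0.22] shift cur [-0.35 -0.69  5.22] shift after turn [-0.62 -0.73  5.19]
bed mm [-87.1 478.1 171.2] t 11.8 F [-0.8 -0.2 -0.4] w 0.08445634063388832 gf 0.0
219 ((28.220914840698242, 28.766197204589844), 28.50290298461914) [29.30717643 29.0377805  50.28846501]
218 ((27.412643432617188, 88.72150421142578), 29.381406784057617) [28.33273835 87.9345907  50.02709877]
210 ((28.284292221069336, 164.5513458251953), 28.31329345703125) [ 29.94511608 164.01078393  50.02306238]
fin 77 [[ 12.30794147 290.93373485  63.39886869]
 [ 30.13638964 296.83780768  93.18826683]
 [ 45.30430564 303.35328817  98.23074769]]
```

```bash
python3 -m inch '.8 0 0 0 -.07 .27 .22;.8 -.31 -.37 .8 0 0 0;.8 -.31 -.36 .8 0 0 0;.8 0 0 .5 0 0 0;.8 0 0 0 0 0 0';python3 to.py world 432.1 341 9 0
```

```text
time_s: 12.48
ee_pos: [0.4307, 0.3412, 0.103]
eef_rot: [-3.142, -0.003, -0.093]
force: [0.0, 0.3, -0.0]
grip_width: 0.0844
grip_force: 0.0
turn [-0.   -0.02  0.01] shift cur [0.04 0.   3.13] shift after turn [0.05 0.   3.13]
bed mm [-135.4  500.1  127.7] t 12.475 F [ 0.   0.3 -0. ] w 0.08437732475474048 gf 0.0
```

```bash
python3 -m inch '.8 .04 0 .9 0 0 0;.8 0 0 .9 0 0 0;.8 0 0 .8 0 0 0;.8 0 0 .5 0 0 0;-1 0 0 0 0 0 0;-1 0 0 0 0 0 0;-1 0 0 0 0 0 0;-1 0 0 0 0 0 0;-1 0 0 0 0 0 0' 30;python3 -m inch '-1 0 0 -.6 0 0 0;-1 0 0 -1 0 0 0;-1 0 0 -1 0 0 0;-1 0 0 -1 0 0 0;-1 0 0 -1 0 0 0;-1 0 0 -1 0 0 0;-1 0 0 -1 0 0 0;-1 0 0 -.7 0 1 0;-1 0 0 0 0 1 0;-1 0 0 0 0 1 0'; python3 -m inch '-1 0 0 0 0 0 0'|tail -2; python3 to.py bed 30 239.5 140 30
```

```text
time_s: 13.6
ee_pos: [0.433, 0.3416, 0.0118]
eef_rot: [-3.14, -0.004, -0.093]
force: [-0.8, -3.1, 6.3]
grip_width: 0.0571
grip_force: 30.0
time_s: 14.85
ee_pos: [0.4452, 0.3271, 0.2411]
eef_rot: [-3.135, -0.504, -0.061]
force: [-0.0, -0.6, -3.6]
grip_width: 0.057
grip_force: 30.0
grip_width: 0.0568
grip_force: 30.0
turn [-0.13  0.14  0.15] shift cur [2.61 8.38 3.06] shift after turn [2.75 8.24 3.31]
bed mm [-52.5 486.7 239.4] t 14.975 F [-0.   0.4 -3.1] w 0.05681182644200753 gf 29.987289361597504
```

```bash
python3 -m inch '-1 0 0 0 -.13 .14 .15;-1 .26 .8 .33 0 0 0;-1 .26 .8 .33 0 0 0;-1 .26 .8 .33 0 0 0;-1 .26 .8 .33 0 0 0;-1 .26 .8 .33 0 0 0;-1 .26 .8 .33 0 0 0;-1 .26 .8 .33 0 0 0;-1 .26 .8 .33 0 0 0;-1 .26 .8 .33 0 0 0'; python3 -m inch '-1 .26 .8 .33 0 0 0;-1 0 0 0 0 0 0'|tail -1; python3 to.py bed 30 239.5 100 30
```

```text
time_s: 16.23
ee_pos: [0.5424, 0.0936, 0.2021]
eef_rot: [-3.139, -0.507, -0.083]
force: [-0.2, 0.1, -3.1]
grip_width: 0.0565
grip_force: 30.0
grip_force: 30.0
turn [-0.05  0.1   0.05] shift cur [-0.27  0.02  1.19] shift after turn [-0.29  0.02  1.19]
bed mm [ 38.6 240.  135.7] t 16.475 F [-0.1  0.8 -3.5] w 0.056444916974683595 gf 29.987482618598733
```

```bash
python3 -m inch '-1 0 0 0 -.05 .1 .05;-1 -.2 0 .5 0 0 0;-1 0 0 .7 0 0 0;-1 0 0 0 0 0 0'|tail -1; python3 to.py bed 31 239.5 16 30
```

```text
grip_force: 30.0
turn [-0.    0.01  0.02] shift cur [-0.01  0.08  2.78] shift after turn [-0.01  0.08  2.78]
bed mm [ 31.4 242.   99.5] t 16.975 F [-1.2  0.8 -3.8] w 0.056782439012635605 gf 29.987877908279188
```

```bash
python3 -m inch '-1 0 .08 .8 0 0 0;-1 0 0 .8 0 0 0;-1 0 0 .8 0 0 0;-1 0 0 .38 0 0 0;-1 0 0 0 0 0 0'|tail -1; python3 to.py bed 31 239.5 12 30; python3 -m inch '-1 0 0 .1 0 0 0;-1 0 0 0 0 0 0'|tail -1; python3 to.py bed 31 239.5 12 30
```

```text
grip_force: 30.0
turn [-0.   -0.01  0.03] shift cur [-0.04  0.    0.17] shift after turn [-0.04  0.    0.17]
bed mm [ 32.2 239.6  17. ] t 17.6 F [-1.4  0.1 -3.4] w 0.056946079049581495 gf 29.987876649247482
grip_force: 30.0
turn [-0.01 -0.02  0.03] shift cur [-0.05  0.01  0.08] shift after turn [-0.05  0.01  0.08]
bed mm [ 32.6 239.7  14.4] t 17.85 F [-0.1  0.6 -3.9] w 0.05727335075478476 gf 29.98783616552828
```

```bash
python3 -m inch '-1 0 0 .06 0 0 0;-1 0 0 0 0 0 0'|tail -1; python3 to.py bed 31 239.5 12 30; python3 -m inch '-1 0 0 .05 0 0 0;-1 0 0 0 0 0 0'|tail -1; python3 to.py bed 26.7 239.5 12 30
```

```text
grip_force: 30.0
turn [-0.01 -0.02  0.03] shift cur [-0.05  0.01  0.02] shift after turn [-0.05  0.01  0.02]
bed mm [ 32.5 239.7  12.7] t 18.1 F [-5.6  0.6  4.6] w 0.057261139437175715 gf 30.0017480738461
grip_force: 30.0
turn [-0.   -0.02  0.03] shift cur [-0.21  0.01  0.  ] shift after turn [-0.21  0.01  0.01]
bed mm [ 32.9 239.7  12.2] t 18.35 F [-22.2  -1.2  19.6] w 0.0570158174409682 gf 30.03667638375191
```

```bash
python3 -m inch '-1 0 0 -.06 0 0 0;-1 -.1 0 0 0 0 0;-1 -.04 0 0 0 0 0;-1 0 0 0 0 0 0'|grep force:; python3 to.py bed 26.7 239.5 12 30; python3 -m inch '-1 -.05 0 0 0 0 0;-1 0 0 0 0 0 0'|grep force:; python3 to.py bed 26.7 239.5 12 30
```

```text
force: [1.8, -0.5, -2.7]
grip_force: 30.0
turn [-0.01 -0.01  0.03] shift cur [-0.05  0.    0.01] shift after turn [-0.05  0.    0.01]
bed mm [ 28.1 239.6  12.4] t 18.85 F [ 1.8 -0.5 -2.7] w 0.056981318250353824 gf 29.98704151395941
force: [8.3, -2.2, -3.5]
grip_force: 30.0
turn [-0.01 -0.03  0.03] shift cur [-0.04  0.    0.02] shift after turn [-0.04  0.    0.02]
bed mm [ 27.9 239.6  12.6] t 19.1 F [ 8.3 -2.2 -3.5] w 0.056859836087354926 gf 29.98226984316716
```

```bash
python3 -m inch '.34 0 0 0 0 0 0;.34 0 0 0 0 0 0;.34 0 0 0 0 0 0;.34 0 0 -.3 0 0 0;.34 0 0 -.7 0 0 0;.34 0 0 -1 0 0 0;.34 0 0 -1 0 0 0;.34 0 0 -.8 0 0 0;.34 0 0 0 0 0 0' | tail -2; python3 to.py bed 28.5 297 110 30
python3 - <<'E'
from station import camera
from h import *
c=camera("side");cv2.imwrite("pics/s4.png",cv2.resize(c["img"][140:305,180:400],(800,600)))
E
```

```text
grip_width: 0.063
grip_force: 0.0
turn [-0.01 -0.03  0.03] shift cur [ 0.05 -1.91  0.6 ] shift after turn [ 0.04 -1.91  0.6 ]
bed mm [ 27.3 239.7 128. ] t 20.225 F [ 0.4 -0.1  0.2] w 0.06299538605834974 gf 0.0
```

View pics/s4.png

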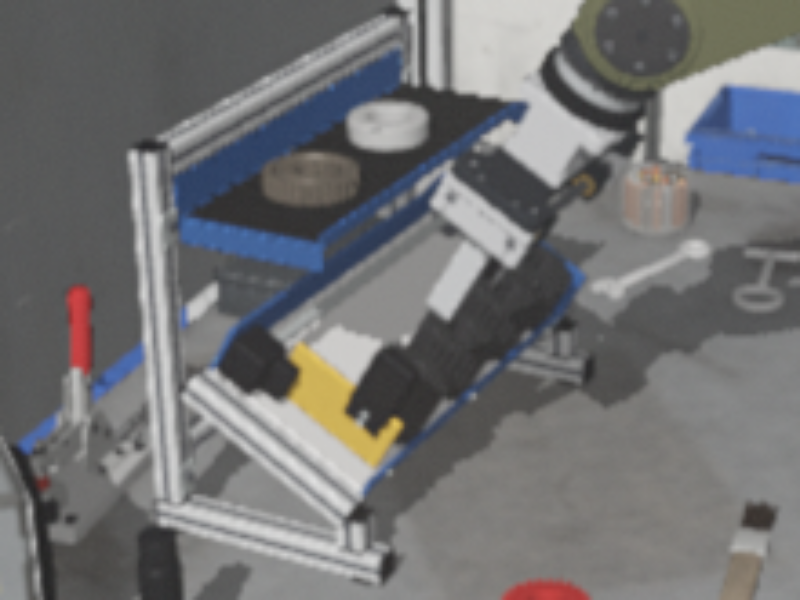

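Four pinions stand in the row; the yellow stop's fin is at about (380,390) beside the fourth.

```bash
python3 -m inch '0 0 -.95 0 0 0 0;0 .05 -.96 0 0 0 .03;0 0 0 .6 0 0 0;0 0 0 .6 0 0 0;0 0 0 .6 0 0 0;0 0 0 .4 0 0 0;0 0 0 0 0 0 0' | tail -3; python3 to.py bed 28.5 297 61 30; python3 -m inch '-1 0 0 0 0 0 0;-1 0 0 0 0 0 0;-1 0 0 0 0 0 0;-1 0 0 0 0 0 0;-1 0 0 0 0 0 0' 25; python3 to.py bed 28.5 239 61 30
```

```text
force: [-0.2, 0.9, -0.3]
grip_width: 0.0468
grip_force: 0.0
turn [-0. -0.  0.] shift cur [ 0.06 -0.01 -0.06] shift after turn [ 0.06 -0.01 -0.06]
bed mm [ 26.7 296.6  59.3] t 21.15 F [-0.2  0.9 -0.3] w 0.046835866165865984 gf 0.0
time_s: 21.78
ee_pos: [0.5853, 0.1223, 0.1265]
eef_rot: [-3.141, -0.526, -0.095]
force: [-1.9, -0.0, 4.1]
grip_width: 0.0137
grip_force: 25.0
turn [-0.01 -0.01  0.  ] shift cur [ 0.03  1.93 -0.01] shift after turn [ 0.03  1.93 -0.01]
bed mm [ 27.7 296.9  60.7] t 21.775 F [-1.9 -0.   4.1] w 0.013707706654015281 gf 25.00093013048172
```

```bash
python3 -m inch '-1 0 .1 0 0 0 0;-1 0 .2 0 0 0 0;-1 0 .2 0 0 0 0;-1 0 .2 0 0 0 0;-1 0 .2 0 0 0 0;-1 0 .2 0 0 0 0;-1 0 .2 0 0 0 0;-1 0 .2 0 0 0 0;-1 0 .1 0 0 0 0;-1 0 0 0 0 0 0'|grep force:; python3 to.py bed 28.5 239 61 30
```

```text
force: [-2.9, 4.4, 5.4]
grip_force: 25.0
turn [-0.01 -0.02 -0.  ] shift cur [ 0.02  0.33 -0.01] shift after turn [ 0.02  0.33 -0.01]
bed mm [ 27.8 248.9  60.7] t 23.025 F [-2.9  4.4  5.4] w 0.013657977034621021 gf 25.00209778547287
```

```bash
python3 -m inch '-1 0 .07 0 0 0 0;-1 0 .07 0 0 0 0;-1 0 0 0 0 0 0'|grep force:; python3 to.py bed 28.5 239 61 30; python3 -m inch '-1 0 .05 0 0 0 0;-1 0 0 0 0 0 0'|grep force:; python3 to.py bed 28.5 239 61 30
```

```text
force: [-3.1, 6.5, 5.0]
grip_force: 25.0
turn [-0.01 -0.02  0.  ] shift cur [ 0.02  0.2  -0.01] shift after turn [ 0.02  0.2  -0.01]
bed mm [ 27.8 245.   60.7] t 23.4 F [-3.1  6.5  5. ] w 0.013427876708837737 gf 25.002511739730835
force: [-2.8, 6.6, 5.0]
grip_force: 25.0
turn [-0.01 -0.02  0.  ] shift cur [ 0.02  0.15 -0.01] shift after turn [ 0.02  0.15 -0.01]
bed mm [ 27.8 243.6  60.7] t 23.65 F [-2.8  6.6  5. ] w 0.013656257731805512 gf 25.00261902809143
```

```bash
python3 -m inch '-1 0 .06 0 0 0 0;-1 0 .03 0 0 0 0;-1 0 0 0 0 0 0'|grep force:; python3 to.py bed 28.5 239 61 30; python3 -m inch '-1 0 .04 0 0 0 0;-1 0 0 0 0 0 0'|grep force:; python3 to.py bed 28.5 239 61 30
python3 - <<'E'
from station import camera
from h import *
c=camera("side");cv2.imwrite("pics/s5.png",cv2.resize(c["img"][180:280,240:370],(780,600)))
E
```

```text
force: [-4.6, 6.7, 5.2]
grip_force: 25.0
turn [-0.01 -0.02  0.  ] shift cur [ 0.02  0.06 -0.01] shift after turn [ 0.02  0.06 -0.01]
bed mm [ 27.8 240.8  60.7] t 24.025 F [-4.6  6.7  5.2] w 0.01387149714069194 gf 25.00267803668976
force: [-3.5, 5.7, 4.8]
grip_force: 25.0
turn [-0.01 -0.02  0.  ] shift cur [ 0.02  0.02 -0.01] shift after turn [ 0.02  0.02 -0.01]
bed mm [ 27.8 239.6  60.7] t 24.275 F [-3.5  5.7  4.8] w 0.01374914997220269 gf 25.002467930316925
```

View pics/s5.png

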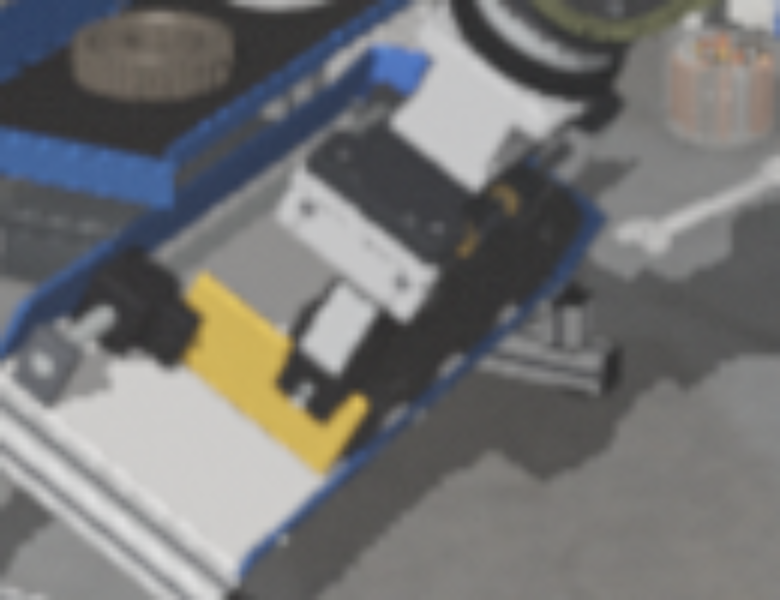

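The stop has been slid close to the fourth pinion (plate around (270,370)), still pushing with only ~6 N, so the row isn't tight yet. I'll continue until the force jumps.

```bash
python3 -m inch '-1 0 .03 0 0 0 0;-1 0 0 0 0 0 0'|grep force:; python3 -m inch '-1 0 .03 0 0 0 0;-1 0 0 0 0 0 0'|grep force:; python3 to.py bed 28.5 239 61 30
```

```text
force: [-3.2, 7.1, 5.8]
grip_force: 25.0
force: [-3.6, 7.7, 5.4]
grip_force: 25.0
turn [-0.01 -0.02  0.  ] shift cur [ 0.02 -0.04 -0.01] shift after turn [ 0.02 -0.04 -0.01]
bed mm [ 27.8 237.9  60.7] t 24.825 F [-3.6  7.7  5.4] w 0.01383449068589966 gf 25.00276029109955
```

```bash
python3 -m inch '-1 0 .03 0 0 0 0;-1 0 0 0 0 0 0'|grep force:; python3 to.py bed 28.5 239 61 30
```

```text
force: [-3.2, 9.8, 4.7]
grip_force: 25.0
turn [-0.01 -0.02  0.  ] shift cur [ 0.02 -0.06 -0.01] shift after turn [ 0.02 -0.06 -0.01]
bed mm [ 27.8 237.3  60.7] t 25.075 F [-3.2  9.8  4.7] w 0.013391102348457591 gf 25.00408262014389
```

```bash
python3 -m inch '-1 0 .03 0 0 0 0;-1 0 0 0 0 0 0'|grep force:; python3 to.py bed 28.5 239 61 30
```

```text
force: [-2.0, 13.2, 4.0]
grip_force: 25.0
turn [-0.02 -0.02  0.  ] shift cur [ 0.02 -0.08 -0.01] shift after turn [ 0.02 -0.08 -0.01]
bed mm [ 27.8 236.7  60.7] t 25.325 F [-2.  13.2  4. ] w 0.014105443182836349 gf 25.005388855934143
```

```bash
python3 -m inch '-1 0 .03 0 0 0 0;-1 0 0 0 0 0 0'|grep force:; python3 to.py bed 28.5 239 61 30
```

```text
force: [-2.8, 15.0, 4.0]
grip_force: 25.0
turn [-0.02 -0.02  0.  ] shift cur [ 0.02 -0.1  -0.01] shift after turn [ 0.02 -0.1  -0.01]
bed mm [ 27.8 236.   60.7] t 25.575 F [-2.8 15.   4. ] w 0.013603367561541447 gf 25.005950331687927
```

```bash
python3 -m inch '-1 0 .03 0 0 0 0;-1 0 0 0 0 0 0'|grep force:; python3 to.py bed 28.5 239 61 30;python3 -m inch '-1 0 .03 0 0 0 0;-1 0 0 0 0 0 0'|grep force:; python3 to.py bed 28.5 239 61 30
python3 - <<'E'
from station import camera
from h import *
c=camera("side");np.savez("side5.npz",**c);W=cloud(c)
R=bedR(-5.46);O=R@np.array([.530,-.1195,-.2367]);p=(W-O)@R*1000
hs=cv2.cvtColor(c["img"],cv2.COLOR_BGR2HSV);k=(hs[...,0]>18)&(hs[...,0]<30)&(hs[...,1]>130)&(p[...,1]>200)&(p[...,1]<300)&(abs(p[...,2]-25)<26)&(abs(p[...,0]-50)<50)
print(k.sum(),np.percentile(p[k],[5,50,95],axis=0))
E
```

```text
force: [-1.7, 15.6, 3.3]
grip_force: 25.0
turn [-0.02 -0.02  0.  ] shift cur [ 0.02 -0.13 -0.01] shift after turn [ 0.02 -0.13 -0.01]
bed mm [ 27.8 235.2  60.7] t 25.825 F [-1.7 15.6  3.3] w 0.013833596838047269 gf 25.00668704509735
force: [-2.0, 14.8, 2.5]
grip_force: 25.0
turn [-0.02 -0.02  0.  ] shift cur [ 0.02 -0.16 -0.01] shift after turn [ 0.02 -0.16 -0.01]
bed mm [ 27.8 234.2  60.7] t 26.075 F [-2.  14.8  2.5] w 0.013803036015790346 gf 25.006043314933777
335 [[  5.28538035 226.60114631   8.87670594]
 [ 52.71841883 231.59950785  25.54046762]
 [ 85.13273952 236.13192787  47.72900205]]
```

Run:
```python
from station import camera
from h import *
t=camera("top");np.savez("top5.npz",**t)
a=load("side5.npz")["img"][170:270,260:360];b=t["img"][185:245,305:425]
cv2.imwrite("pics/c5.png",np.vstack([cv2.resize(a,(290,290)),cv2.resize(a[:1,:1]*0,(290,10))]) if 0 else np.hstack([cv2.resize(a,(400,400),interpolation=2),cv2.resize(b,(400,400*60//120),interpolation=2).repeat(2,0)]))
W=cloud(t);R=bedR(-5.46);O=R@np.array([.530,-.1195,-.2367]);p=(W-O)@R*1000
h=t["img"].max(2);k=(h<120)&(p[...,2]>30)&(p[...,2]<58)&(p[...,0]>-15)&(p[...,0]<75)&(p[...,1]>-5)&(p[...,1]<250)
q=p[k]
for i in range(4):
    s=q[(q[:,1]>58*i)&(q[:,1]<58*i+57)];print(len(s),np.percentile(s,[2,50,98],axis=0).round(1).tolist())
```

```text
307 [[3.6, 3.3, 31.5], [29.5, 29.2, 48.8], [54.3, 54.0, 55.0]]
296 [[4.6, 60.3, 30.9], [30.7, 85.3, 48.8], [54.2, 111.5, 56.2]]
226 [[8.2, 117.8, 31.1], [37.7, 137.0, 48.8], [55.1, 170.4, 54.6]]
179 [[7.4, 175.0, 30.9], [41.3, 194.9, 48.8], [55.9, 225.8, 55.4]]
```

View pics/c5.png

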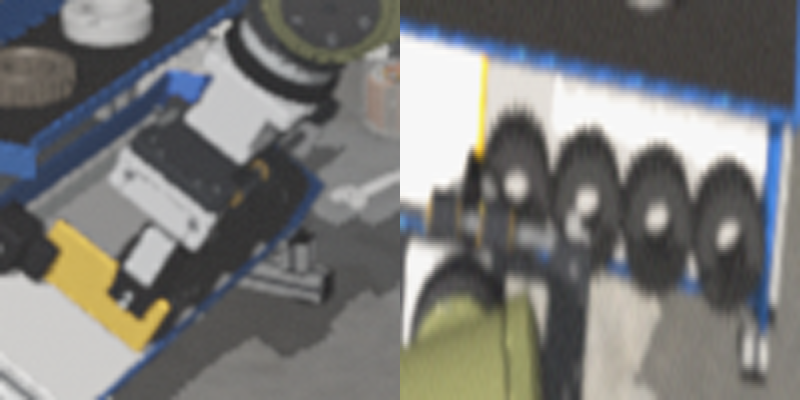

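```bash
python3 -m inch '-1 0 .03 0 0 0 0;-1 0 0 0 0 0 0'|grep force:; python3 to.py bed 28.5 239 61 30
```

```text
force: [-1.1, 21.5, 2.5]
grip_force: 25.0
turn [-0.02 -0.02  0.  ] shift cur [ 0.02 -0.17 -0.01] shift after turn [ 0.02 -0.17 -0.01]
bed mm [ 27.8 233.9  60.7] t 26.425 F [-1.1 21.5  2.5] w 0.013803182785478207 gf 25.009470731019974
```

```bash
python3 -m inch '-1 0 .03 0 0 0 0;-1 0 0 0 0 0 0'|grep force:; python3 to.py bed 28.5 239 61 30
python3 - <<'E'
from h import *
t=load("top5.npz");R=bedR(-5.46);O=R@np.array([.530,-.1195,-.2367])
V=t["view"];o=-V[:3,:3].T@V[:3,3]
for u,v in((515,187),(587,202),(657,218),(729,235)):
    px=np.array([305+(u-400)/400*120,185+v/400*60,1]);d=V[:3,:3].T@np.linalg.inv(t["intrinsics"])@px
    a=(o-O)@R;b=d@R;print(np.round((a+b*(.05-a[2])/b[2])*1000,1))
E
```

```text
force: [1.1, 28.8, 1.2]
grip_force: 25.0
turn [-0.03 -0.02  0.  ] shift cur [ 0.02 -0.17 -0.01] shift after turn [ 0.02 -0.17 -0.01]
bed mm [ 27.9 233.8  60.7] t 26.675 F [ 1.1 28.8  1.2] w 0.014013393549243518 gf 25.01141220331192
[ 32.9 199.9  50. ]
[ 33.7 142.1  50. ]
[33.8 85.9 50. ]
[33.8 28.2 50. ]
```

```bash
python3 -m inch '-1 0 -.07 0 0 0 0;-1 0 0 0 0 0 0'|grep force:; python3 -m inch '-.4 0 0 0 0 0 0;-.4 0 0 0 0 0 0;-.4 0 0 0 0 0 0;-.4 0 0 -.4 0 0 0;-.4 0 0 -.9 0 0 0;-.4 0 0 -1 0 0 0;-.4 -.5 0 -1 0 0 0;-.4 -1 0 -.5 0 0 0;-.4 -1 0 0 0 0 0;-.4 -1 0 0 0 0 0'; python3 -m inch '-.4 -1 0 0 0 0 0;-.4 -1 0 0 0 0 0;-.4 -1 0 0 0 0 0;-.4 0 0 0 0 0 0'|tail -1;  python3 - <<'E'
from station import camera
from h import *
t=camera("top");s=camera("side");np.savez("top6.npz",**t);np.savez("side6.npz",**s)
a=s["img"][150:280,220:350];b=t["img"][130:245,280:440]
cv2.imwrite("pics/c6.png",np.hstack([cv2.resize(a,(360,360),interpolation=2),cv2.resize(b,(440,316),interpolation=2).tolist()+[[[0]*3]*440]*44]).astype(np.uint8))
W=cloud(t);R=bedR(-5.46);O=R@np.array([.530,-.1195,-.2367]);p=(W-O)@R*1000
h=t["img"].max(2);k=(h<120)&(p[...,2]>46)&(p[...,2]<54)&(p[...,0]>-15)&(p[...,0]<75)&(p[...,1]>-5)&(p[...,1]<250)
for i in range(4):
    q=p[k];s_=q[(q[:,1]>57.3*i)&(q[:,1]<57.3*i+56.5)];print(len(s_),cv2.minEnclosingCircle(s_[:,:2].astype(np.float32)),np.median(s_,0).round(1))
k=(h<120)&(p[...,2]>60)&(p[...,2]<100)&(p[...,0]>-5)&(p[...,0]<60)&(p[...,1]>200)&(p[...,1]<300)
print("fin",np.percentile(p[k],[2,50,98],axis=0).round(1).tolist())
E
```

```text
force: [-3.9, 11.7, 4.6]
grip_force: 25.0
time_s: 28.18
ee_pos: [0.4308, 0.0729, 0.1724]
eef_rot: [-3.14, -0.527, -0.095]
force: [-0.1, -1.0, -0.0]
grip_width: 0.028
grip_force: 0.0
grip_force: 0.0
200 ((29.755624771118164, 28.459253311157227), 28.073688507080078) [29.5 28.4 50. ]
196 ((28.69491958618164, 85.11234283447266), 27.64756965637207) [26.7 83.9 50. ]
194 ((30.20296859741211, 142.8975372314453), 28.349061965942383) [ 30.3 142.   50.1]
184 ((28.5267391204834, 200.53965759277344), 27.663793563842773) [ 28.7 200.7  50. ]
fin [[14.8, 228.5, 64.8], [33.6, 234.6, 94.0], [45.3, 240.7, 98.1]]
```

View pics/c6.png

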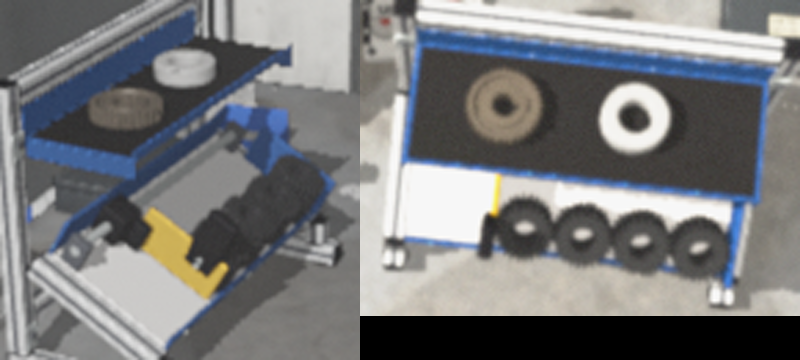

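All four pinions stand flat in a straight row against the lip (tops 50 mm above the bed). The stop touches the fourth, the tier is undisturbed and the hand is clear.

```bash
python3 -c "
from station import ticket
print(ticket.hand_in())"
```

```text
the job is handed in; nothing more can be done
None
```

I set both dark pinions on the bed, closed the row of four with the yellow stop, and handed the job in at about 29 s; the final pictures show the row tight and flat against the lip, with the upper tier untouched, and the arm never went near the plug gauge.

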